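# Put the potato in the dark side of the dry-store bin

## Robot

A 7-joint arm with a two-finger parallel gripper is mounted at the origin on the work surface. World frame = base frame: x ahead of the robot, y to its left, z up, the work surface at z = 0. Lengths are in m, angles in rad, forces in N, time in s.
With the tool pointing down it reaches from about 0.425 to 0.825 m from the base axis. Payload 3.6 kg.
Tool frame: the origin (TCP) lies at the centre of the arm's flange, where the gripper is bolted on; the fingertips stand 186 mm ahead of it and the grasp point (between the pads) lies 167 mm ahead of it (tip_reach is the distance from the TCP to the fingertips, in m); z points along the fingers, y is the line along which they close (so a half turn about z gives the same grasp; the last joint's range is limited). The gripper opens to 93 mm and grips with 3 to 60 N. Pads are 15 mm wide; open, the fingers measure 128 mm over their backs; the gripper's body (75 mm by 188 mm) begins 65 mm behind the grasp point.
Start: joints at [1.24, 0.615, -0.013, 1.423, 0.008, 1.103, -0.04], TCP at [0.194, -0.62, 0.405] pointing down, gripper open.
Joint ranges: [-3.12, 3.12], [-0.3, 2.06], [-1.34, 1.32], [0.26, 2.42], [-1.36, 4.5], [0.01, 1.98], [-2.84, 2.84]. Speed limits (rad/s): [2.79, 2.79, 3.14, 3.14, 3.14, 3.14, 3.14].

## Interface

Orientations are given as [roll, pitch, yaw] about the fixed x, y, z axes, in that order (R = Rz(yaw) Ry(pitch) Rx(roll)).
In Python, from bench import * gives the robot as it stands. The module is installed in compiled form; this text tells all that it offers.
- The arm moves only by the tool arm_command, never from a script. Its argument "series" is one flat list of numbers, 5 for each row, row after row: the finger opening in mm, from 0 to 93, then the shift along the tool's x, y, z each as a share of 500 mm, from -1 to 1, then the turn about the tool's z as a share of 360 degrees, from -1 to 1. In form: [grip, dx, dy, dz, turn, grip, dx, dy, dz, turn, ...]. A call has 1 to 20 rows; each row is the pose to reach, as a shift and turn from the pose commanded when the call began, along the tool's axes at that moment, turning the shorter way round; what a row does not reach only later rows make up. A row lasts 1/10 s, in which the tool goes at most 50 mm and 8.59 degrees, less where a joint would pass 70% of its speed; a pose out of reach is approached as far as the arm can. A call with a number of a shift or a turn outside -1 to 1 is refused whole. A call with a gripper value outside its range is refused whole. The fingers move at their own pace and stop on an object; "force" is the grip in N (left out, the last holds). Time passes only in rows, so rows that repeat a pose let the fingers close. It gives the time, the measured TCP pose, the force, the opening and the grip force at its end, in the units of the state.
- observe(): the state, without advancing time (a new reading comes with each control period).
- grab_frame(name): name is "side" or "top" or "wrist"; returns a dict with "pixels" (420x560x3 uint8, blue, green, red), "range_z" (420x560 float32, m along the optical axis (not along the pixel's ray), 0 where there is no reading), "K" (3x3 intrinsics, pixels), "R" (3x3) and "t" (3): a world point X has camera coordinates R X + t. Camera axes: x right, y down, z forward; pixel columns grow to the right and rows downward; lengths in m; the calibration is good to about 2 mm. A picture is of the moment at which its call begins.
- finish_job(): hands the job in; it is judged then, once.
Trained networks look in a picture, given as the dict that the camera call returned (one of the last four; its "shot" number tells which), for a name from the list of things; names that differ only in an ending like _2 or _b are one class to them, and where a whole thing is asked for, a point or a joint stands for the part that bears it (a point fixed in the world has none). Each returns a list of dicts, best first, with "confidence" (0 to 1); they miss things now and then, are a little off and sometimes report something else, mostly with a low value. They report only what shows in the picture. A call takes as long as a camera call. They do not tell look-alikes from the thing itself.
- cut_out(thing, picture): "pixels" (420x560 bool, what is visible of it) and "pixel" ([column, row] in pixels, amid what is visible of it).
- tip_of(thing, picture): "pixel" ([column, row] in pixels: a listed point, or the origin of a listed thing).
The state is a dict: "t": time; "joints": joint angles; "joint_vel": joint speeds; "joint_torque": joint torques, N m; "tcp_pos": TCP position; "orientation": TCP orientation; "contact_force": force on the tool from outside, world axes, zero at the start; "torque": the same for the moment, N m; "finger_gap": finger opening in m; "grasp_force": force on a finger pad.
Only numpy, scipy, OpenCV 4.12 (cv2) and the standard library are available. Lean on these libraries where they do the work, as an engineer would, in place of code of your own. Each camera call takes 0.05 s, during which the arm holds its last target. There are 200 camera calls.

## Task

The white bin has two deep wells, one for potatoes and one for lemons: look which is which today. Put the loose potato from the table in with the other potato, lowering it gently to the bottom instead of dropping it (if the sliding cover is in the way, slide it aside first); then slide the cover fully home over the potato well so that the potatoes are in the dark and the lemon well is left open. Leave the potato and lemon that are already in the bin in their wells, and do not disturb the jar, the oil bottle or the can.

Things in the scene. Friction and masses are not known exactly. Their poses are not given: they have to be found in the camera images.
- potato: the loose brown potato lying on the table left or right of the bin, about 90 mm long (its own x axis), 56 mm wide and high, 110 to 225 g; origin at the centre of its underside, a small flat keeps it from rolling; grip it across its width
- potato_center (a point): centre of the loose potato, 28 mm above its underside
- potato_in_bin: a like brown potato lying in the near (robot-side) half of one of the two wells: it marks the potato well (the cover may hide it), about 90 mm long (its own x axis), 56 mm wide and high; origin at the centre of its underside
- potato_in_bin_center (a point): centre of the potato in the bin, 28 mm above its underside
- lemon_in_bin: a yellow lemon lying in the near (robot-side) half of the other well: it marks the lemon well (the cover may hide it), about 84 mm long (its own x axis), 56 mm wide and high; origin at the centre of its underside
- lemon_in_bin_center (a point): centre of the lemon in the bin, 28 mm above its underside
- bin: white plastic bin with blue rim bands, fixed to the table; 236 mm deep (its x axis, away from the robot), 324 mm wide (its y axis, to the left), 110 mm high; 8 mm outer walls and 8 mm wall between its two open-topped wells, each 220 mm (x) by 150 mm (y) inside and 104 mm deep; origin at the centre of its underside, on the table
- well_left (a point): centre of the inner floor (6 mm above the table) of the bin's left (+y) well; axes as the bin's
- well_right (a point): centre of the inner floor of the bin's right (-y) well; axes as the bin's
- cover (a joint): the grey cover, a flat panel 236 mm (x) by 166 mm (y) by 8 mm that slides on top of the bin along the bin's y axis, over one well or the other: 0 m = against its stop, fully over the right (-y) well; 0.158 m = against its stop, fully over the left (+y) well; it starts anywhere between and stays where it is left; about 1.2 N moves it
- cover_handle (a point): centre of the top of the cover's blue upright grip bar, 162 mm above the table; the bar stands at the middle of the panel, 70 mm long (bin x), 16 mm thick (bin y), 44 mm high above the panel; pinch it from above across its thickness
- jar: amber glass jar with red cap, 70 mm across, 110 mm high, on the side of the bin away from the loose potato; origin at the centre of its underside. Leave it alone.
- oil: green oil bottle with yellow cap, 60 mm across, 150 mm high, standing on the left, nearer the robot than the bin; origin at the centre of its underside. Leave it alone.
- can: red food can, 100 mm across, 120 mm high, standing on the right, nearer the robot than the bin; origin at the centre of its underside. Leave it alone.
Things that resemble listed ones, but are neither listed nor needed, are in the scene too. Leave any pink look-alike of the potato alone. Leave any green look-alike of the potato_in_bin alone.

How it is judged:
On the way:
1. the loose potato, still held by the fingers, has been lowered to within about 30 mm of the bottom of the well that holds the other potato (((x of potato_in_bin_center in the frame of well_left between -0.11 and 0.11 m and y of potato_in_bin_center in the frame of well_left between -0.075 and 0.075 m and z of potato_in_bin_center in the frame of well_left between 0 and 0.09 m and x of lemon_in_bin_center in the frame of well_right between -0.11 and 0.11 m and y of lemon_in_bin_center in the frame of well_right between -0.075 and 0.075 m and z of lemon_in_bin_center in the frame of well_right between 0 and 0.09 m and x of potato_center in the frame of well_left between -0.11 and 0.11 m and y of potato_center in the frame of well_left between -0.075 and 0.075 m and z of potato_center in the frame of well_left between 0 and 0.058 m and contact force between the fingers and potato above 0.3 N) or (x of potato_in_bin_center in the frame of well_right between -0.11 and 0.11 m and y of potato_in_bin_center in the frame of well_right between -0.075 and 0.075 m and z of potato_in_bin_center in the frame of well_right between 0 and 0.09 m and x of lemon_in_bin_center in the frame of well_left between -0.11 and 0.11 m and y of lemon_in_bin_center in the frame of well_left between -0.075 and 0.075 m and z of lemon_in_bin_center in the frame of well_left between 0 and 0.09 m and x of potato_center in the frame of well_right between -0.11 and 0.11 m and y of potato_center in the frame of well_right between -0.075 and 0.075 m and z of potato_center in the frame of well_right between 0 and 0.058 m and contact force between the fingers and potato above 0.3 N))), for 0.05 s.
At the end, for the whole second after the job is handed in: The loose potato and the other potato both lie in the same well, at its bottom and at rest, the lemon lies in the other well, and the cover stands still over the potato well, within 10 mm of its end stop (((x of potato_in_bin_center in the frame of well_left between -0.11 and 0.11 m and y of potato_in_bin_center in the frame of well_left between -0.075 and 0.075 m and z of potato_in_bin_center in the frame of well_left between 0 and 0.09 m and x of lemon_in_bin_center in the frame of well_right between -0.11 and 0.11 m and y of lemon_in_bin_center in the frame of well_right between -0.075 and 0.075 m and z of lemon_in_bin_center in the frame of well_right between 0 and 0.09 m and x of potato_center in the frame of well_left between -0.11 and 0.11 m and y of potato_center in the frame of well_left between -0.075 and 0.075 m and z of potato_center in the frame of well_left between 0 and 0.065 m and value of joint cover above 0.148 m) or (x of potato_in_bin_center in the frame of well_right between -0.11 and 0.11 m and y of potato_in_bin_center in the frame of well_right between -0.075 and 0.075 m and z of potato_in_bin_center in the frame of well_right between 0 and 0.09 m and x of lemon_in_bin_center in the frame of well_left between -0.11 and 0.11 m and y of lemon_in_bin_center in the frame of well_left between -0.075 and 0.075 m and z of lemon_in_bin_center in the frame of well_left between 0 and 0.09 m and x of potato_center in the frame of well_right between -0.11 and 0.11 m and y of potato_center in the frame of well_right between -0.075 and 0.075 m and z of potato_center in the frame of well_right between 0 and 0.065 m and value of joint cover below 0.01 m)) and linear speed of potato below 0.02 m/s and velocity of joint cover between -0.01 and 0.01 m/s); the robot touches nothing.
It fails at once if the potato is knocked or pressed hard against the bin (over 80 N) (contact force between potato and bin above 80 N).
It fails at once if the potato or lemon already in the bin is lifted out (z of any of potato_in_bin_center, lemon_in_bin_center in the frame of bin above 0.105 m).
It fails at once if the jar, oil bottle or can is shifted by more than 20 mm or tipped (distance of any of jar, oil, can from where it was at the start of the episode above 0.02 m or angle between any of jar, oil, can's own z axis and vertical above 0.3 rad).
It also fails if it takes over 70 s, if anything falls off the work surface, if the arm or the gripper's body presses on something with over 40 N, if the wrist force passes 120 N, or if a joint passes its speed limit or range.

## Working session

There is one attempt and no reset: what is moved stays moved. The work goes in short steps, Python scripts to look and compute and a tool call to move; the robot and the scene stay as the last step left them, time stands still between calls to the robot, and variables do not carry over. Pictures are saved under pics/ and viewed, at most 10 in all, crops included, and the job is handed in when it is done.

Besides the shell and the picture viewer there is one more tool, called by a JSON object that holds its "op" and its "data", one argument or row to a line. arm_command: Moves the arm, as the interface text tells. Shift numbers are shares of 500 mm and turn numbers shares of 360 degrees, none past 1 either way. Its arguments: {"type":"object","properties":{"series":{"type":"array","items":{"type":"number"}},"force":{"type":"number"}},"required":["series"]}

```bash
mkdir -p pics; cat > h.py <<'E'
from bench import *
import numpy as np, cv2
def world(f,px,z=None):
    c,r=px; d=np.linalg.inv(f["K"])@[c,r,1.]
    if z is None:
        rr,cc=int(round(r)),int(round(c)); dz=np.median(f["range_z"][rr-1:rr+2,cc-1:cc+2]); X=d*dz
        return f["R"].T@(X-f["t"])
    o=-f["R"].T@f["t"]; v=f["R"].T@d
    return o+v*(z-o[2])/v[2]
def cloud(f,mask):
    r,c=np.nonzero(mask&(f["range_z"]>0)); d=np.linalg.inv(f["K"])@np.stack([c,r,np.ones_like(c)])
    return (f["R"].T@(d*f["range_z"][r,c]-f["t"][:,None])).T
E
python3 - <<'E'
from h import *
np.set_printoptions(precision=3,suppress=True)
s=observe();print(s["t"],s["tcp_pos"],s["orientation"],s["finger_gap"])
for n in["top","side"]:
    f=grab_frame(n);cv2.imwrite(f"pics/{n}0.png",f["pixels"])
    for th in["potato","potato_in_bin","lemon_in_bin","bin","cover","jar","oil","can"]:
        for o in cut_out(th,f)[:3]:
            p=cloud(f,o["pixels"]); 
            if len(p)<5: continue
            print(n,th,round(o["confidence"],2),np.round(o["pixel"]),len(p),"med",np.median(p,0),"lo",np.percentile(p,3,0),"hi",np.percentile(p,97,0))
    for th in["cover_handle","potato_center","well_left","well_right"]:
        for o in tip_of(th,f)[:3]: print(n,th,round(o["confidence"],2),np.round(o["pixel"]),world(f,o["pixel"]))
E
```

```text
0.0 [ 0.194 -0.62   0.404] [-3.139 -0.     0.304] 0.0931075308395919
top potato 0.98 [400. 185.] 484 med [ 0.577 -0.369  0.05 ] lo [ 0.545 -0.402  0.029] hi [ 0.612 -0.342  0.06 ]
top potato 0.56 [358. 158.] 476 med [ 0.654 -0.246  0.049] lo [ 0.633 -0.287  0.03 ] hi [ 0.681 -0.21   0.058]
top potato_in_bin 0.59 [306. 201.] 201 med [ 0.524 -0.092  0.055] lo [ 0.49  -0.105  0.008] hi [ 0.563 -0.081  0.063]
top lemon_in_bin 0.6 [236. 206.] 118 med [0.505 0.1   0.055] lo [0.481 0.091 0.045] hi [0.535 0.109 0.062]
top bin 0.95 [269. 181.] 10570 med [0.575 0.013 0.112] lo [ 0.45  -0.146  0.002] hi [0.685 0.17  0.123]
top cover 0.97 [272. 180.] 5133 med [0.566 0.008 0.118] lo [ 0.458 -0.07   0.113] hi [0.679 0.085 0.157]
top cover 0.19 [305. 202.] 167 med [ 0.526 -0.092  0.056] lo [ 0.492 -0.103  0.046] hi [ 0.56  -0.081  0.063]
top jar 0.78 [148. 186.] 638 med [0.55  0.344 0.107] lo [0.523 0.32  0.025] hi [0.58  0.377 0.114]
top oil 0.65 [110. 256.] 583 med [0.345 0.44  0.099] lo [0.318 0.424 0.013] hi [0.372 0.466 0.151]
top can 0.66 [429. 259.] 1602 med [ 0.365 -0.424  0.12 ] lo [ 0.322
[... 1083 characters left out ...]
2] lo [ 0.545 -0.419 -0.002] hi [ 0.631 -0.334  0.058]
side jar 0.55 [192. 286.] 803 med [0.541 0.369 0.085] lo [0.523 0.333 0.007] hi [0.582 0.394 0.113]
side oil 0.82 [222. 358.] 758 med [0.334 0.468 0.095] lo [0.316 0.435 0.   ] hi [0.371 0.487 0.151]
side can 0.67 [389. 168.] 1095 med [ 0.358 -0.403  0.1  ] lo [ 0.319 -0.47   0.005] hi [ 0.408 -0.382  0.123]
side cover_handle 0.71 [270. 198.] [0.55  0.015 0.162]
side cover_handle 0.68 [196. 296.] [0.526 0.374 0.067]
side potato_center 0.65 [330. 159.] [ 0.57  -0.353  0.046]
side potato_center 0.54 [291. 164.] [ 0.66  -0.233  0.055]
side potato_center 0.53 [268. 195.] [0.563 0.008 0.16 ]
side well_left 0.95 [254. 237.] [0.568 0.077 0.008]
```

View pics/top0.png

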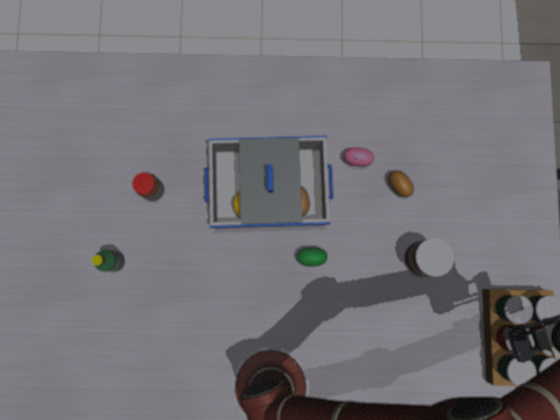

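View pics/side0.png

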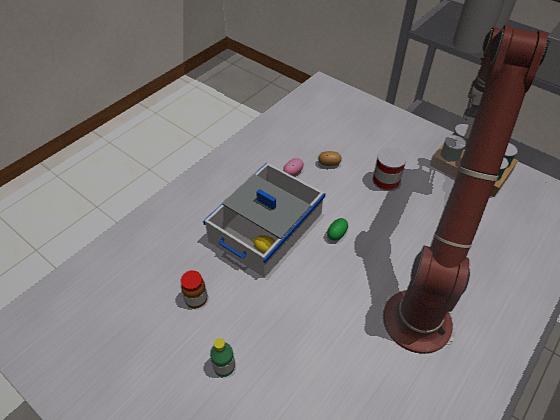

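The loose brown potato is at (400,185) in the top view. The pink (358,158) and green (312,257) ones are decoys. The brown potato peeks out of the right well at (305,201) and the lemon lies in the left well at (236,206). The cover stands midway with its handle at (270,178), so I slide it left first.

```bash
python3 - <<'E'
from h import *
np.set_printoptions(precision=4,suppress=True)
for n in["top","side"]:
    f=grab_frame(n); hsv=cv2.cvtColor(f["pixels"],cv2.COLOR_BGR2HSV)
    full=np.ones((420,560),bool); r,c=np.nonzero(f["range_z"]>0)
    P=cloud(f,full); H=hsv[r,c]
    near=lambda x0,x1,y0,y1,z0,z1:(P[:,0]>x0)&(P[:,0]<x1)&(P[:,1]>y0)&(P[:,1]<y1)&(P[:,2]>z0)&(P[:,2]<z1)
    for name,m in dict(rim=near(.42,.72,-.2,.2,.104,.13),handle=near(.5,.65,-.1,.12,.15,.172),panel=near(.44,.7,-.12,.12,.114,.124)&(H[:,1]<90),
      potato=near(.5,.66,-.44,-.31,.012,.08),pib=near(.44,.66,-.16,-.0,.02,.09)&(H[:,0]<22)&(H[:,1]>100),lem=near(.44,.66,.02,.16,.02,.09)&(H[:,0]<35)&(H[:,1]>100)).items():
        q=P[m]; rc=cv2.minAreaRect(q[:,:2].astype(np.float32)); print(n,name,m.sum(),np.array(rc[0]),np.array(rc[1]),round(rc[2],1),"zmax",np.percentile(q[:,2],98))
        if name in("potato","handle"):
            w,v=np.linalg.eigh(np.cov(q[:,:2].T)); print("   pca yaw",np.degrees(np.arctan2(v[1,1],v[0,1])),np.sqrt(w))
E
```

```text
top rim 6213 [0.5687 0.0118] [0.2492 0.3283] 2.6 zmax 0.12338713916862964
top handle 164 [0.5686 0.0076] [0.0691 0.0158] 1.0 zmax 0.1669779459649748
   pca yaw -175.93569426894132 [0.0046 0.0207]
top panel 4586 [0.5685 0.0048] [0.2416 0.2325] 0.9 zmax 0.12306868654287156
top potato 493 [ 0.5785 -0.3744] [0.0901 0.0547] 45.9 zmax 0.060012677202947166
   pca yaw -141.48488512049653 [0.0138 0.0225]
top pib 129 [ 0.5225 -0.0923] [0.0715 0.018 ] 0.7 zmax 0.06408919742694509
top lem 127 [0.5106 0.1035] [0.0698 0.0187] 2.5 zmax 0.06249759150649196
side rim 3530 [0.5692 0.0161] [0.2508 0.3322] 2.8 zmax 0.1227268686704526
side handle 124 [0.5682 0.0134] [0.0717 0.0194] 2.4 zmax 0.16509513412896434
   pca yaw -176.57903184531213 [0.0051 0.0211]
side panel 2395 [ 0.5689 -0.0088] [0.2415 0.2163] 0.9 zmax 0.12236054901441035
side potato 283 [ 0.5799 -0.3649] [0.0838 0.0544] 34.6 zmax 0.05833295798804753
   pca yaw -143.54352872766225 [0.0119 0.0225]Traceback (most recent call last):
  File "<stdin>", line 10, in <module>
    return _quantile_unchecked(
        a, q, axis, out, overwrite_input, method, keepdims, weights)
    return _ureduce(a,
                    func=_quantile_ureduce_func,
    ...<5 lines>...
                    overwrite_input=overwrite_input,
                    method=method)
    r = func(a, **kwargs)
    result = _quantile(arr,
                       quantiles=q,
    ...<2 lines>...
                       out=out,
                       weights=wgt)
    slices_having_nans = np.isnan(arr[-1, ...])
                                  ~~~^^^^^^^^^
IndexError: index -1 is out of bounds for axis 0 with size 0
```

```bash
cat >> h.py <<'E'
from scipy.spatial.transform import Rotation as Ro
def go(x,y,z,yaw=None):
    s=observe(); R=Ro.from_euler("xyz",s["orientation"]).as_matrix()
    d=R.T@(np.array([x,y,z])-s["tcp_pos"])/0.5
    dy=0 if yaw is None else (yaw-s["orientation"][2]+np.pi/2)%np.pi-np.pi/2
    print("t",round(s["t"],2),"shift",np.round(d,4),"turn",round(-dy/2/np.pi,4),"mm",round(500*np.linalg.norm(d)))
E
python3 -c "
from h import *
go(.568,.010,.40,.047)"
```

```text
t 1.4 shift [ 1.0899 -0.9792  0.0096] turn 0.0409 mm 733
```

{"op": "arm_command", "data": {
  "series": [60,0.926,-0.832,0.008,0.041,60,0.926,-0.832,0.008,0.041,60,0.926,-0.832,0.008,0.041,60,0.926,-0.832,0.008,0.041,60,0.926,-0.832,0.008,0.041,60,0.926,-0.832,0.008,0.041,60,0.926,-0.832,0.008,0.041,60,0.926,-0.832,0.008,0.041,60,0.926,-0.832,0.008,0.041,60,0.926,-0.832,0.008,0.041,60,0.926,-0.832,0.008,0.041,60,0.926,-0.832,0.008,0.041,60,0.926,-0.832,0.008,0.041,60,0.926,-0.832,0.008,0.041,60,0.926,-0.832,0.008,0.041,60,0.926,-0.832,0.008,0.041]
}}

```text
t: 3.0
tcp_pos: [0.5111, -0.0867, 0.4008]
orientation: [3.14, 0.001, 0.043]
contact_force: [-0.4, -1.2, -0.6]
finger_gap: 0.0603
grasp_force: 0.0
```

```bash
python3 -c "
from h import *
go(.568,.010,.40,.047)
go(.568,.010,.318,.047)
f=grab_frame('wrist');cv2.imwrite('pics/w1.png',f['pixels'])
for o in cut_out('cover_handle',f)[:2]: print(o['confidence'],o['pixel'])
P=cloud(f,f['range_z']>0);q=P[(P[:,2]>.15)&(P[:,2]<.17)&(P[:,0]>.5)&(P[:,0]<.65)&(abs(P[:,1])<.08)];
print(len(q)); 
if len(q)>9: print(cv2.minAreaRect(q[:,:2].astype('f')),np.percentile(q[:,2],95))
"
```

```text
t 3.0 shift [ 0.1221 -0.1883  0.0013] turn -0.0007 mm 112
t 3.0 shift [ 0.1222 -0.1885  0.1653] turn -0.0007 mm 139
0.8 [171.1, 126.5]
2680
((0.5690891742706299, 0.00966818630695343), (0.06907068938016891, 0.016408564522862434), 2.8514816761016846) 0.1630346233427856
```

{"op": "arm_command", "data": {
  "series": [60,0.123,-0.187,0.0,0,60,0.123,-0.187,0.0,0,60,0.123,-0.187,0.0,0,60,0.123,-0.187,0.05,0,60,0.123,-0.187,0.12,0,60,0.123,-0.187,0.165,0,60,0.123,-0.187,0.165,0,0,0.123,-0.187,0.165,0,0,0.123,-0.187,0.165,0,0,0.123,-0.187,0.165,0,0,0.123,-0.187,0.165,0,0,0.123,-0.187,0.165,0],
  "force": 20
}}

```text
t: 4.3
tcp_pos: [0.569, 0.0115, 0.319]
orientation: [-3.142, -0.001, 0.046]
contact_force: [0.5, -0.8, -0.5]
finger_gap: 0.0246
grasp_force: 0.0
```

Continue closing, then slide.

{"op": "arm_command", "data": {
  "series": [0,0,0,0,0,0,0,0,0,0,0,0,0,0,0,0,0,-0.02,0,0,0,0,-0.06,0,0,0,0,-0.1,0,0,0,0,-0.14,0,0,0,0,-0.157,0,0,0,0,-0.157,0,0,0,0,-0.157,0,0]
}}

```text
t: 5.3
tcp_pos: [0.5653, 0.0904, 0.3186]
orientation: [-3.14, -0.001, 0.047]
contact_force: [-0.3, 0.8, 4.7]
finger_gap: 0.0162
grasp_force: 20.0
```

```bash
python3 -c "
from h import *
np.set_printoptions(precision=4,suppress=True)
go(.579,-.372,.40,.70-np.pi/2); go(.579,-.372,.40,.70)
f=grab_frame('top')
P=cloud(f,f['range_z']>0);H=cv2.cvtColor(f['pixels'],cv2.COLOR_BGR2HSV)[f['range_z']>0]
m=(P[:,0]>.45)&(P[:,0]<.68)&(P[:,1]<0)&(P[:,1]>-.15)&(P[:,2]>.02)&(P[:,2]<.09)&(H[:,0]<22)&(H[:,1]>100)
print(m.sum(),cv2.minAreaRect(P[m][:,:2].astype('f')))
print(observe()['joints'])
cv2.imwrite('pics/top2.png',f['pixels'])"
```

```text
t 5.3 shift [-0.0157  0.9249 -0.1638] turn 0.146 mm 470
t 5.3 shift [-0.0157  0.9249 -0.1638] turn -0.104 mm 470
385 ((0.5248245000839233, -0.07659360766410828), (0.07968655228614807, 0.046492233872413635), 12.714730262756348)
[-0.1658  0.5919 -0.047   1.7562  0.0357  0.7936 -1.7546]
```

{"op": "arm_command", "data": {
  "series": [40,0,0,0,0,40,0,0,0,0,60,0,0,-0.05,0,80,0,0,-0.15,0,93,0,0.08,-0.16,-0.02,93,-0.016,0.9,-0.16,-0.1,93,-0.016,0.9,-0.16,-0.1,93,-0.016,0.9,-0.16,-0.1,93,-0.016,0.9,-0.16,-0.1,93,-0.016,0.9,-0.16,-0.1,93,-0.016,0.9,-0.16,-0.1,93,-0.016,0.9,-0.16,-0.1,93,-0.016,0.9,-0.16,-0.1,93,-0.016,0.9,-0.16,-0.1,93,-0.016,0.9,-0.16,-0.1,93,-0.016,0.9,-0.16,-0.1,93,-0.016,0.9,-0.16,-0.1]
}}

```text
t: 7.05
tcp_pos: [0.5789, -0.3572, 0.3983]
orientation: [-3.14, -0.002, 0.679]
contact_force: [0.1, 0.3, 0.6]
finger_gap: 0.0929
grasp_force: 0.0
```

```bash
python3 -c "
from h import *
np.set_printoptions(precision=4,suppress=True)
f=grab_frame('wrist');cv2.imwrite('pics/w3.png',f['pixels'])
for o in cut_out('potato',f)[:3]:
    P=cloud(f,o['pixels']);P=P[P[:,2]>.012];w,v=np.linalg.eigh(np.cov(P[:,:2].T))
    print(o['confidence'],o['pixel'],f['pixels'][o['pixels']].mean(0),cv2.minAreaRect(P[:,:2].astype('f')),np.degrees(np.arctan2(v[1,1],v[0,1])),P[:,2].max())
f=grab_frame('top');P=cloud(f,f['range_z']>0)
q=P[(P[:,2]>.15)&(P[:,2]<.17)&(P[:,0]>.5)&(P[:,0]<.65)&(abs(P[:,1]-.09)<.06)];print('handle',cv2.minAreaRect(q[:,:2].astype('f')))
H=cv2.cvtColor(f['pixels'],cv2.COLOR_BGR2HSV)[f['range_z']>0]
m=(P[:,0]>.45)&(P[:,0]<.68)&(P[:,1]<0)&(P[:,1]>-.15)&(P[:,2]>.02)&(P[:,2]<.09)&(H[:,0]<22)&(H[:,1]>100)
print(m.sum(),cv2.minAreaRect(P[m][:,:2].astype('f')))
for z in(.207,.20): go(.579,-.372,z,.67)
cv2.imwrite('pics/top3.png',f['pixels'])"
```

```text
0.94 [292.6, 205.2] [ 82.843  109.9783 138.2531] ((0.5818101167678833, -0.37190818786621094), (0.08817264437675476, 0.05431315302848816), 38.341426849365234) -142.13292678798908 0.057949618341917815
0.72 [247.7, 76.2] [ 93.6831  80.3405 127.4986] ((0.6576820015907288, -0.24941197037696838), (0.08590671420097351, 0.05419718846678734), 89.00636291503906) 84.53638342120804 0.05800587420421566
handle ((0.5649367570877075, 0.08684708178043365), (0.06948751956224442, 0.015924498438835144), 1.1354541778564453)
380 ((0.5258661508560181, -0.07666540145874023), (0.07878232002258301, 0.04752735421061516), 11.831547737121582)
t 7.2 shift [-0.0173  0.0222  0.3832] turn 0.0012 mm 192
t 7.2 shift [-0.0173  0.0222  0.3972] turn 0.0012 mm 199
```

View pics/top3.png

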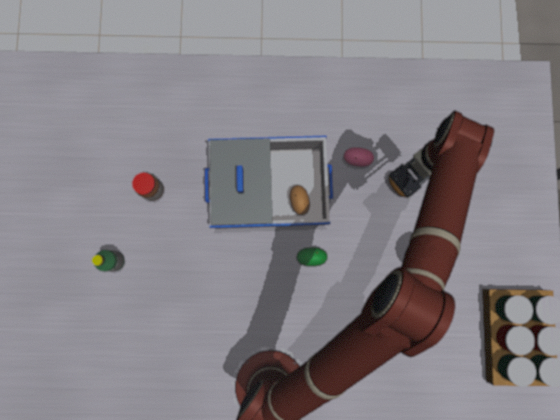

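View pics/w3.png

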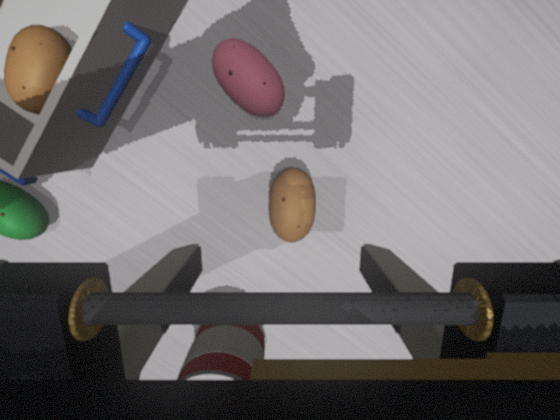

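Top view: the cover is at the left, over the lemon, and the right well is open with the brown potato at (300,199). Wrist view: the loose brown potato is at (292,205), pink decoy at (248,77). Grasping now, a little above centre so the gripper body clears the cover in the well.

{"op": "arm_command", "data": {
  "series": [93,-0.014,0.025,0.1,0,93,-0.014,0.025,0.2,0,93,-0.014,0.025,0.3,0,93,-0.014,0.025,0.36,0,93,-0.014,0.025,0.383,0,93,-0.014,0.025,0.383,0,20,-0.014,0.025,0.383,0,20,-0.014,0.025,0.383,0,20,-0.014,0.025,0.383,0,20,-0.014,0.025,0.383,0,20,-0.014,0.025,0.383,0,20,-0.014,0.025,0.383,0,20,-0.014,0.025,0.383,0],
  "force": 25
}}

```text
t: 8.5
tcp_pos: [0.5803, -0.3738, 0.2074]
orientation: [-3.141, 0.0, 0.674]
contact_force: [-1.4, 1.8, 4.5]
finger_gap: 0.0547
grasp_force: 25.0
```

```bash
python3 -c "
from h import *
go(.629,-.068,.40,.047)"
```

```text
t 8.5 shift [ 0.458  -0.4173 -0.3849] turn 0.0999 mm 365
```

{"op": "arm_command", "data": {
  "series": [20,0,0,-0.03,0,20,0,0,-0.1,0,20,0,0,-0.19,0,20,0,0,-0.28,0,20,0.05,-0.05,-0.36,0.01,20,0.1,-0.1,-0.385,0.02,20,0.16,-0.15,-0.385,0.04,20,0.22,-0.2,-0.385,0.05,20,0.28,-0.26,-0.385,0.07,20,0.34,-0.31,-0.385,0.08,20,0.4,-0.36,-0.385,0.09,20,0.44,-0.4,-0.385,0.1,20,0.458,-0.417,-0.385,0.1,20,0.458,-0.417,-0.385,0.1,20,0.458,-0.417,-0.385,0.1]
}}

```text
t: 10.0
tcp_pos: [0.6288, -0.0705, 0.3993]
orientation: [3.139, 0.0, 0.045]
contact_force: [-0.2, -0.8, -1.9]
finger_gap: 0.0551
grasp_force: 25.0
```

```bash
python3 -c "
from h import *
np.set_printoptions(precision=4,suppress=True)
f=grab_frame('wrist');cv2.imwrite('pics/w4.png',f['pixels'])
g=grab_frame('side');cv2.imwrite('pics/s4.png',g['pixels'])
P=cloud(f,f['range_z']>0)
# well inner walls: floor points
q=P[(P[:,2]>-.005)&(P[:,2]<.015)&(P[:,0]>.45)&(P[:,0]<.69)&(P[:,1]>-.17)&(P[:,1]<.03)];print('floor',len(q),np.percentile(q,[1,99],axis=0))
for o in cut_out('potato',f)[:3]:
    p=cloud(f,o['pixels']); print(o['confidence'],o['pixel'],np.median(p,0),np.percentile(p,3,0),np.percentile(p,97,0))
go(.629,-.068,.222,.047)"
```

```text
floor 5932 [[ 0.5063 -0.1393  0.0046]
 [ 0.6771  0.0133  0.0133]]
0.86 [278.5, 244.9] [ 0.6474 -0.0698  0.2417] [ 0.6007 -0.0931  0.2259] [ 0.6722 -0.047   0.2484]
0.68 [437.1, 179.6] [ 0.6614 -0.2384  0.0497] [ 0.6363 -0.2804  0.03  ] [ 0.6836 -0.2061  0.0568]
t 10.15 shift [ 0.0009 -0.007   0.3545] turn -0.0007 mm 177
```

View pics/w4.png

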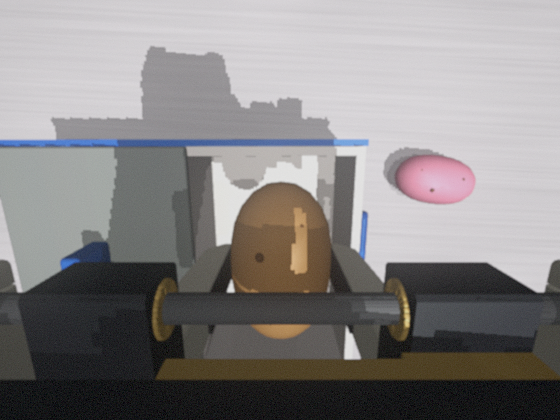

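The potato is held well, pixel (280,245), aligned over the far half of the right well. Lowering.

{"op": "arm_command", "data": {
  "series": [20,0,-0.004,0.04,0,20,0,-0.004,0.1,0,20,0,-0.004,0.16,0,20,0,-0.004,0.22,0,20,0,-0.004,0.27,0,20,0,-0.004,0.31,0,20,0,-0.004,0.335,0,20,0,-0.004,0.35,0,20,0,-0.004,0.355,0,20,0,-0.004,0.356,0,20,0,-0.004,0.356,0]
}}

```text
t: 11.25
tcp_pos: [0.6294, -0.0663, 0.2223]
orientation: [3.141, -0.002, 0.046]
contact_force: [0.3, 0.9, -2.4]
finger_gap: 0.055
grasp_force: 25.0
```

{"op": "arm_command", "data": {
  "series": [58,0,0,0.002,0,62,0,0,0.002,0,68,0,0,0.002,0,75,0,0,0.002,0,75,0,0,0.002,0,75,0,0,-0.04,0,75,0,0,-0.12,0,75,0,0,-0.22,0,75,0,0,-0.32,0,75,0,0,-0.36,0,75,0,0,-0.36,0]
}}

```text
t: 12.35
tcp_pos: [0.6297, -0.0663, 0.4059]
orientation: [3.141, -0.009, 0.046]
contact_force: [1.0, 0.7, -0.7]
finger_gap: 0.0751
grasp_force: 0.0
```

```bash
python3 -c "
from h import *
f=grab_frame('wrist');cv2.imwrite('pics/w5.png',f['pixels'])
g=grab_frame('top');cv2.imwrite('pics/t5.png',g['pixels'])
for n,F in(('w',f),('t',g)):
  P=cloud(F,F['range_z']>0)
  q=P[(P[:,2]>.15)&(P[:,2]<.17)&(P[:,0]>.5)&(P[:,0]<.62)&(abs(P[:,1]-.09)<.06)]
  if len(q)>20: print(n,len(q),cv2.minAreaRect(q[:,:2].astype('f')))
  for o in cut_out('potato',F)[:3]:
    p=cloud(F,o['pixels']); print(n,o['confidence'],o['pixel'],np.median(p,0),p[:,2].max())
go(.565,.088,.40,.047)"
```

```text
w 172 ((0.5989850163459778, 0.09043580293655396), (0.01691349782049656, 0.0059271566569805145), 75.87733459472656)
w 0.98 [436.6, 181.0] [ 0.66165895 -0.23769278  0.05010094] 0.05843762059732945
w 0.84 [281.3, 198.7] [ 0.6363845  -0.06621758  0.05582472] 0.06417869991757277
t 163 ((0.5649266242980957, 0.08695215731859207), (0.0699143260717392, 0.015557926148176193), 1.436566948890686)
t 0.56 [360.8, 158.2] [ 0.65300675 -0.24929124  0.04897104] 0.06378923271240541
t 12.55 shift [-0.1124 -0.3139 -0.0012] turn -0.0001 mm 167
```

View pics/w5.png

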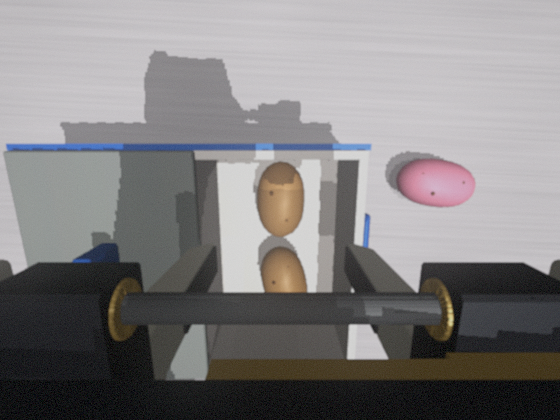

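Both brown potatoes lie at the bottom of the right well, at (281,199) and (284,275). Now close the cover.

{"op": "arm_command", "data": {
  "series": [60,-0.05,-0.1,0,0,50,-0.112,-0.2,0,0,50,-0.112,-0.29,0,0,50,-0.112,-0.314,0,0,50,-0.112,-0.314,0,0,50,-0.112,-0.314,0.06,0,50,-0.112,-0.314,0.13,0,50,-0.112,-0.314,0.173,0,50,-0.112,-0.314,0.173,0,0,-0.112,-0.314,0.173,0,0,-0.112,-0.314,0.173,0,0,-0.112,-0.314,0.173,0,0,-0.112,-0.314,0.173,0,0,-0.112,-0.314,0.173,0,0,-0.112,-0.314,0.173,0,0,-0.112,-0.314,0.173,0],
  "force": 20
}}

```text
t: 14.15
tcp_pos: [0.566, 0.0884, 0.3157]
orientation: [-3.141, -0.002, 0.047]
contact_force: [-0.4, 1.1, 4.9]
finger_gap: 0.0158
grasp_force: 20.0
```

{"op": "arm_command", "data": {
  "series": [0,0,0.03,0,0,0,0,0.08,0,0,0,0,0.14,0,0,0,0,0.2,0,0,0,0,0.25,0,0,0,0,0.285,0,0,0,0,0.305,0,0,0,0,0.31,0,0,0,0,0.314,0,0,0,0,0.314,0,0,0,0,0.314,0,0]
}}

```text
t: 15.25
tcp_pos: [0.5732, -0.066, 0.3157]
orientation: [-3.136, -0.001, 0.049]
contact_force: [-1.1, 7.1, 6.7]
finger_gap: 0.0163
grasp_force: 20.0
```

{"op": "arm_command", "data": {
  "series": [40,0,-0.004,0,0,40,0,-0.004,0,0,40,0,-0.004,0,0,50,0,-0.004,-0.05,0,50,0,-0.004,-0.14,0,50,0,0.05,-0.2,0,50,0,0.15,-0.2,0,50,0,0.25,-0.2,0,50,0,0.35,-0.2,0,50,0,0.45,-0.2,0,50,0,0.5,-0.2,0,50,0,0.5,-0.2,0]
}}

```text
t: 16.45
tcp_pos: [0.5821, -0.3255, 0.4134]
orientation: [3.137, 0.003, 0.036]
contact_force: [-0.4, 0.5, 0.5]
finger_gap: 0.0498
grasp_force: 0.0
```

```bash
python3 -c "
from h import *
g=grab_frame('top');cv2.imwrite('pics/t6.png',g['pixels'])
P=cloud(g,g['range_z']>0)
q=P[(P[:,2]>.15)&(P[:,2]<.17)&(P[:,0]>.5)&(P[:,0]<.65)&(abs(P[:,1]+.06)<.06)]
print(len(q),cv2.minAreaRect(q[:,:2].astype('f')))"
```

```text
168 ((0.5718247294425964, -0.06672246009111404), (0.07056045532226562, 0.01613873988389969), 1.4188551902770996)
```

View pics/t6.png

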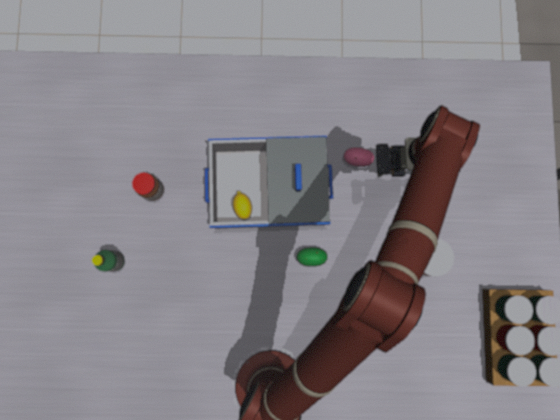

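The cover is flush over the right well with its handle at (298,177), and the lemon lies in the open left well at (243,206). The jar, oil bottle and can look undisturbed and the arm is clear.

```bash
python3 -c "
from bench import *
print(finish_job())"
```

```text
the job is handed in; nothing more can be done
None
```

The job is handed in (no verdict came back): the loose potato was lowered in the grip to about 8 mm above the right well's floor and released beside the other potato, then the cover was slid to its stop over them, leaving the lemon well open.

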